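# Drive a stuck kingpin out of a steering knuckle

## Task

Two steering knuckles stand on the counter of a car parts shop. Take the round drift punch from the punch rack and, holding it upright, use it to push the stuck kingpin down through the knuckle whose pin shows its plain end sunk in the bore (not the one with a domed pin head on top), until the pin has come at least 30 mm down. Then put the drift back upright in the rack hole it came from.

Things in the scene. Friction and masses are not known exactly. Their poses are not given: they have to be found in the camera images.
- drift_grip (a point): Centre of the grip of the steel drift punch, upright in its rack hole, z axis up. Grip: dark cylinder 30 mm in diameter, 64 mm tall. Below it a round guard disc 50 mm wide, 6 mm thick, lies on the rack; its underside is 38 mm below this point. Under that a taper narrows from 28 to 12 mm in 25 mm, then a round shank 12 mm thick to the flat tip 118 mm below this point. About 0.35 kg.
- rack: Fixed dark steel punch rack; origin under its centre on the counter. Top 70 by 190 mm (its x by y), 95 mm high, with two 36 mm through holes at y = +55 and -55 mm. One holds the round drift, the other a shorter cold chisel with square collar and square head, its top 125 mm above the counter, not needed; which is where varies.
- kingpin_top (a point): Centre of the plain flat upper end of the stuck kingpin: bare steel, 31 mm in diameter, upright in the eye of its knuckle, a fixed dark steel ring 66 mm wide, bore 34 mm, rim 115 mm above the counter. It lies 5 mm below the rim at joint 0 and sinks with the pin. The other, alike knuckle has a domed pin head 46 mm wide, 14 mm above its rim. Stub axles stick out 120 mm sideways below the rim.
- kingpin (a joint): How far the kingpin has been driven straight down, in m: 0 to 0.006 at the start, at most 0.040, where its wider lower head meets the rubber pad of the stand. It needs about 10 N (a little more when pushed faster) and stays where it is left.

How it is judged (in metres and radians):
On the way:
1. the kingpin is driven at least 30 mm down with the tip of the drift on its upper end and the drift held in the gripper (value of joint kingpin above 0.03 m and distance between drift_grip and kingpin_top below 0.135 m and contact force between drift and the fingers above 1 N), for 0.05 s.
At the end, for the whole second after the job is handed in: The kingpin is at least 30 mm down, and the drift stands upright (within about 11 degrees) back in its own rack hole, its grip within 20 mm of where it was at the start (value of joint kingpin above 0.03 m and distance of drift_grip from where it was at the start of the episode below 0.02 m and angle between drift_grip's own z axis and vertical below 0.2 rad); the robot touches nothing.
It also fails if it takes over 45 s, if anything falls off the work surface, if the arm or the gripper's body presses on something with over 40 N, if the wrist force passes 120 N, or if a joint passes its speed limit or range.

## Robot

A 7-joint arm with a two-finger parallel gripper is mounted at the origin on the work surface. World frame = base frame: x ahead of the robot, y to its left, z up, the work surface at z = 0. Lengths are in m, angles in degrees, forces in N, time in s.
With the tool pointing down it reaches from about 0.4 to 0.85 m from the base axis. Payload 10.4 kg.
Tool frame: the origin (TCP) lies between the finger pads; the fingertips stand 8 mm ahead of it and the grasp point (between the pads) lies 11 mm behind it (r.tcp_to_tips is the distance from the TCP to the fingertips, in m); z points along the fingers, y is the direction in which the jaws open and shut (so a half turn about z gives the same grasp; the last joint's range is limited). The gripper opens to 87 mm and grips with 3 to 60 N. Pads are 19 mm wide; open, the fingers measure 117 mm over their backs; the gripper's body (75 mm by 190 mm) begins 51 mm behind the grasp point.
Start: joints at [-71.883, 19.034, -3.707, 83.658, 1.238, 77.344, -5.071], TCP at [0.208, 0.589, 0.231] pointing down, gripper open.
Joint ranges: [-148.97, 148.97], [-28.65, 121.19], [-84.17, 76.75], [9.2, 138.47], [-72.65, 252.65], [3.7, 117.97], [-149.18, 149.18]. Speed limits (degrees/s): [127.2, 127.2, 159.86, 159.86, 180, 180, 180].

## Interface

Orientations are given as a 3x3 rotation matrix whose columns are the frame's x, y, z axes.
In Python, from cell import r gives the robot as it stands. The module is installed in compiled form; this text tells all that it offers.
- The arm moves only by the tool move_arm, never from a script. Its argument "plan" is a list of rows, each a list of 5 numbers: the gripper command: -1 is shut, 1 is fully open, values between are in proportion, then the shift along the tool's x, y, z as a fraction of full scale, then the turn about the tool's z as a fraction of full scale. A call has 1 to 8 rows; each row shifts and turns the pose as measured when the row begins, along the tool's axes as they then stand; what a row does not reach is not made up. Full scale, the value 1, is 0.02 m for a shift and 6 degrees for a turn. A row lasts 1/12 s, in which the tool goes at most 41.7 mm and 7.16 degrees, less where a joint would pass 70% of its speed; a pose out of reach is approached as far as the arm can. A call with a number of a shift or a turn outside -1 to 1 is refused whole. A call with a gripper value outside its range is refused whole. The fingers move at their own pace and stop on an object; "newtons" is the grip in N (left out, the last holds). Time passes only in rows, so rows that do not move let the fingers close. It gives the time, the measured TCP pose, the force and the opening at its end, in the units of the state.
- r.state(): the state, without advancing time (a new reading comes with each control period).
- r.camera(name): name is "scene" or "top" or "wrist"; returns a dict with "pixels" (420x560x3 uint8, blue, green, red), "vertical_fov" (degrees; the focal length in pixels is half the picture's height over the tangent of half this angle, whatever the lens; pixels are square), "cx", "cy" (the principal point, pixels), "R" (3x3) and "t" (3): a world point X has camera coordinates R X + t. Camera axes: x right, y down, z forward; pixel columns grow to the right and rows downward; lengths in m; the calibration is good to about 2 mm. A picture is of the moment at which its call begins. There is no depth.
- r.job_done(): hands the job in, once; it reports no verdict.
Trained networks look in the newest picture that a camera, given by its name, has taken for a name from the list of things; names that differ only in an ending like _2 or _b are one class to them, and where a whole thing is asked for, a point or a joint stands for the part that bears it (a point fixed in the world has none). Each returns a list of dicts, best first, with "score" (0 to 1); they miss things now and then, are a little off and sometimes report something else, mostly with a low value. They report only what shows in the picture. A call takes as long as a camera call.
- r.recognise(camera, target): "rect" ([left, top, right, bottom] in pixels, round what is visible of it).
The state is a dict: "time_s": time; "qpos": joint angles; "qvel": joint speeds; "effort": joint torques, N m; "eef_pos": TCP position; "eef_rot": TCP orientation; "wrist_force": force on the tool from outside, world axes, zero at the start; "moment": the same for the moment, N m; "opening": opening from 0.0 (shut) to 1.0 (fully open).
Only numpy, scipy, OpenCV 4.12 (cv2) and the standard library are available. Lean on these libraries where they do the work, as an engineer would, in place of code of your own. Each camera call takes 0.05 s, during which the arm holds its last target.

## Working session

There is one attempt and no reset: what is moved stays moved. The work goes in short steps, Python scripts to look and compute and a tool call to move; the robot and the scene stay as the last step left them, time stands still between calls to the robot, and variables do not carry over. Pictures are saved under pics/ and viewed, and the job is handed in when it is done.

Besides the shell and the picture viewer there is one more tool, called after "Request:" by a JSON object that holds its "op" and its "data", one argument or row to a line. move_arm: Moves the arm, as the interface text tells. Its arguments: {"type":"object","properties":{"plan":{"type":"array","items":{"type":"array","items":{"type":"number"}}},"newtons":{"type":"number"}},"required":["plan"]}

```bash
mkdir -p pics; cat > h.py <<'E'
from cell import r
import numpy as np, cv2
def cam(n,save=None):
    c=r.camera(n); c['R']=np.array(c['R']);c['t']=np.array(c['t'])
    c['f']=c['pixels'].shape[0]/2/np.tan(np.radians(c['vertical_fov']/2))
    if save: cv2.imwrite('pics/'+save+'.png',np.array(c['pixels']))
    return c
def proj(c,X):
    p=c['R']@np.array(X)+c['t']; return p[:2]/p[2]*c['f']+[c['cx'],c['cy']]
def onz(c,u,v,z):
    d=c['R'].T@np.array([(u-c['cx'])/c['f'],(v-c['cy'])/c['f'],1]); o=-c['R'].T@c['t']
    return o+d*(z-o[2])/d[2]
E
python3 - <<'E'
from h import *
for n in ['scene','top','wrist']:
    c=cam(n,n+'0'); print(n,-c['R'].T@c['t'],c['R'][2],c['f'])
    for t in ['drift_grip','rack','kingpin_top','kingpin']:
        print(t,[(np.round(d['rect']),round(d['score'],2)) for d in r.recognise(n,t)][:3])
s=r.state();print(s)
E
```

```text
scene [1.07207484 0.52250848 0.6636961 ] [-0.57714111 -0.55538781 -0.59870904] 456.0289798123109
drift_grip [(array([227., 156., 246., 215.]), 0.62)]
rack [(array([172., 169., 261., 232.]), 0.83)]
kingpin_top [(array([406., 281., 428., 292.]), 0.41), (array([227., 157., 247., 215.]), 0.26)]
kingpin []
top [ 0.37782173 -0.01888198  0.91253516] [ 1.58311968e-01  5.32469889e-04 -9.87389000e-01] 399.8723034318903
drift_grip [(array([333., 198., 358., 224.]), 0.6)]
rack [(array([318., 174., 417., 237.]), 0.84)]
kingpin_top [(array([112., 198., 126., 210.]), 0.69)]
kingpin [(array([111., 198., 126., 213.]), 0.53)]
wrist [0.13886103 0.61409401 0.38497721] [ 0.25470219 -0.08821134 -0.96298783] 341.33944264075996
drift_grip []
rack []
kingpin_top []
kingpin []
{'time_s': 0.75, 'qpos': array([-71.88406703,  19.03032998,  -3.7082071 ,  83.65777644,
         1.23713305,  77.34266813,  -5.07059143]), 'qvel': array([-0.05594966, -0.03917656, -0.08048447,  0.00572157,  0.05816444,
        0.00356272,  0.06624929]), 'effort': array([-6.45462642e-04, -6.22953415e+01,  2.41071131e-02, -3.90095937e+01,
       -6.12130528e-02,  3.13518802e-02,  2.03459649e-05]), 'eef_pos': array([0.20768892, 0.58951032, 0.23061013]), 'eef_rot': array([[-9.43167362e-01,  3.32318110e-01,  1.77464215e-05],
       [ 3.32318109e-01,  9.43167350e-01,  1.58856252e-04],
       [ 3.60529642e-05,  1.55725490e-04, -9.99999987e-01]]), 'wrist_force': array([ 0.7248936 , -0.95146919,  1.51833454]), 'moment': array([-0.01928224, -0.02413675, -0.00720047]), 'opening': 0.9975701936955322}
```

View pics/scene0.png

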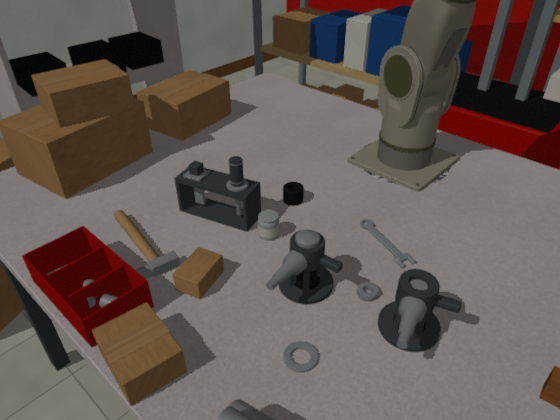

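View pics/top0.png

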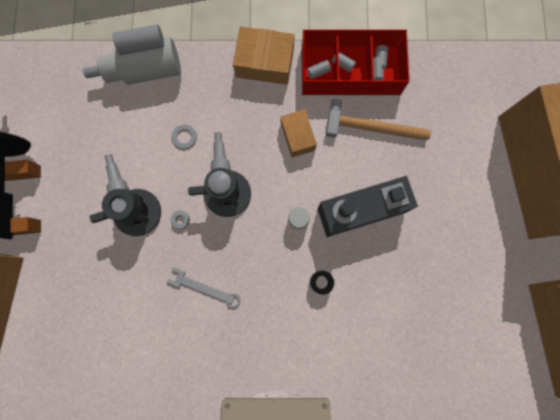

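The scene picture shows the drift in the rack at about (236,170), the domed knuckle at (308,240) and the plain knuckle at (417,285). In the top picture the drift is at (345,211), the chisel at (397,195) and the plain pin at (118,205). Next I zoom in to measure.

```bash
python3 - <<'E'
import cv2,numpy as np
t=cv2.imread('pics/top0.png');s=cv2.imread('pics/scene0.png')
a=cv2.resize(t[170:245,310:420],None,fx=5,fy=5,interpolation=2)
b=cv2.resize(t[180:240,85:165],None,fx=5,fy=5,interpolation=2)
d=cv2.resize(s[150:235,170:270],None,fx=4,fy=4,interpolation=2)
e=cv2.resize(s[265:350,370:470],None,fx=4,fy=4,interpolation=2)
o=np.zeros((600,800,3),np.uint8)
def put(im,x,y):
    im=cv2.convertScaleAbs(im,alpha=1.8)
    h=min(im.shape[0],600-y);w=min(im.shape[1],800-x);o[y:y+h,x:x+w]=im[:h,:w]
b=cv2.resize(b,None,fx=.62,fy=.62);a=cv2.resize(a,None,fx=.72,fy=.72)
put(a,0,0);put(cv2.resize(t[185:225,95:145],None,fx=7,fy=6.5,interpolation=2),410,0);put(d,0,275);put(e,400,275)
cv2.imwrite('pics/z0.png',o)
E
```

```text
(no output)
```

View pics/z0.png

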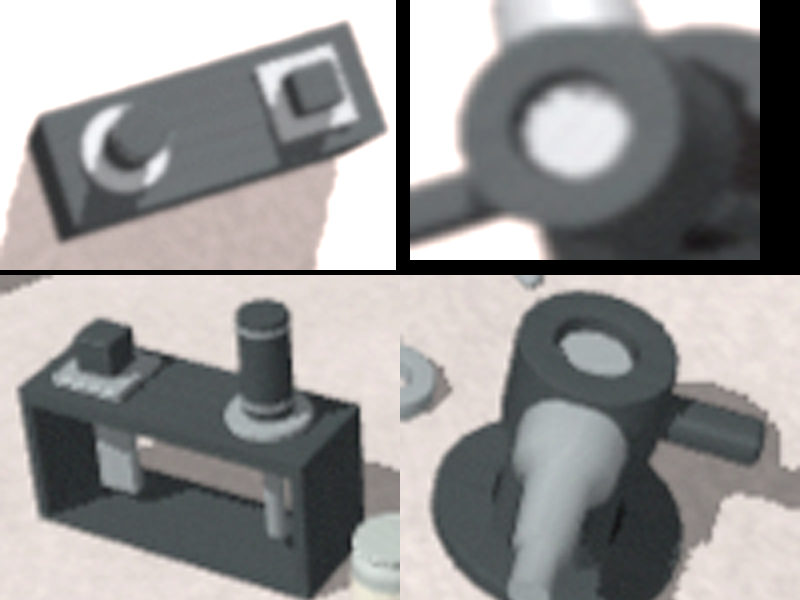

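```bash
python3 - <<'E'
from h import *
c=cam('top');s=cam('scene')
print('guard',onz(c,345,211.1,.101),'scene', onz(s,170+268/4,150+(415-275)/4,.101),'griptop scene',onz(s,170+264/4,150+(315-275)/4,.165),'griptop top',onz(c,310+143/3.6,170+136/3.6,.165))
print('rim',onz(c,118.3,204.8,.115),'scene',onz(s,370+(594-400)/4,265+(352-275)/4,.115),'pin top',onz(c,119,204.7,.108),'scene pin',onz(s,370+(597-400)/4,265+(353-275)/4,.108))
# rack corners top
for u,v in [(43,113),(347,22),(385,130),(62,240)]: print(onz(c,310+u/3.6,170+v/3.6,.095))
E
```

```text
guard [ 0.50497191 -0.14406817  0.101     ] scene [ 0.5137017  -0.13146488  0.101     ] griptop scene [ 0.51211971 -0.13093625  0.165     ] griptop top [ 0.50131207 -0.14329755  0.165     ]
rim [0.51586167 0.31666966 0.115     ] scene [0.52553334 0.32464965 0.115     ] pin top [0.51727995 0.3181984  0.108     ] scene pin [0.51822317 0.32332981 0.108     ]
[ 0.52635004 -0.09760257  0.095     ]
[ 0.58018196 -0.2756262   0.095     ]
[ 0.51632441 -0.2943901   0.095     ]
[ 0.4529185  -0.10728383  0.095     ]
```

Request:
{"op": "move_arm", "data": {
  "plan": [
    [1,-1,0,0,0],
    [1,-1,0,0,0],
    [1,-1,0,0,0],
    [1,-1,0,0,0],
    [1,-1,0,0,0],
    [1,-1,0,0,0],
    [1,-1,-1,0,0],
    [1,-1,-1,0,0]
  ]
}}

```text
time_s: 1.52
eef_pos: [0.3449, 0.5013, 0.2293]
eef_rot: [[-0.947, 0.321, -0.003], [0.321, 0.947, 0.002], [0.004, 0.001, -1.0]]
wrist_force: [-0.2, 0.2, 1.2]
opening: 1.004
```

View pics/wrist0.png

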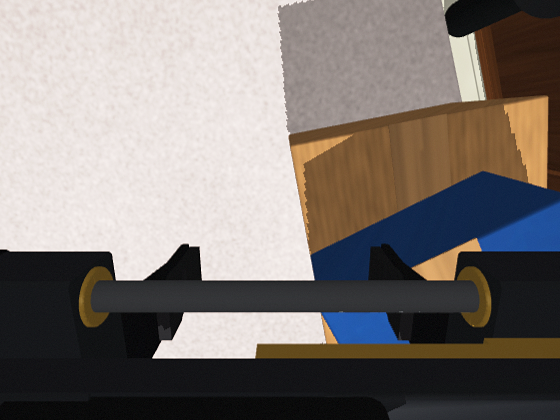

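```bash
python3 - <<'E'
from h import *
c=cam('wrist','w1');print(c['cx'],c['cy'],onz(c,c['cx'],c['cy'],.11)-r.state()['eef_pos'],onz(c,280,150,.11)-r.state()['eef_pos'],proj(c,[.517,.32,.11]))
s=cam('scene','s1');print(s['cx'],s['cy']);p=np.array(r.state()['eef_pos']);print(proj(s,p),proj(s,p+[0,0,-.008]));print([ (np.round(d['rect']),d['score']) for d in r.recognise('wrist','kingpin_top')])
E
```

```text
284.61417008440367 210.79807622388608 [-0.00143312  0.00522674 -0.11957908] [-0.05001428  0.01783255 -0.11957908] [167.57104456 420.7618632 ]
274.7631530274193 212.1359123800697
[594.33016779 225.41729283] [592.172646   229.52446094]
[]
```

View pics/w1.png

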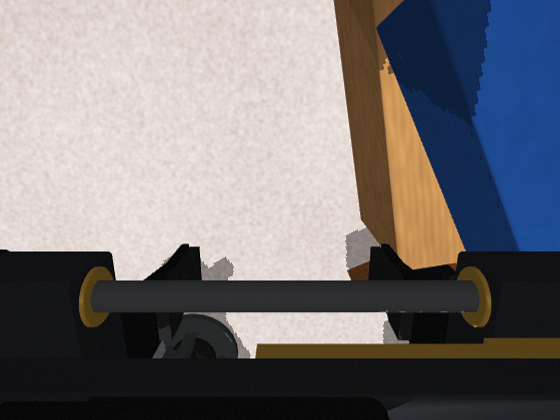

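Request:
{"op": "move_arm", "data": {
  "plan": [
    [1,-1,-0.5,0,0],
    [1,-1,-0.5,0,0],
    [1,-1,-0.5,0,0],
    [1,-1,-0.5,0,0],
    [1,-1,-0.5,0,0],
    [1,-1,-0.5,0,0],
    [1,-1,-0.5,0,0],
    [1,-1,-0.5,0,0]
  ]
}}

```text
time_s: 2.33
eef_pos: [0.4663, 0.3818, 0.229]
eef_rot: [[-0.953, 0.304, -0.007], [0.304, 0.953, 0.008], [0.009, 0.006, -1.0]]
wrist_force: [0.3, 0.1, 0.2]
opening: 1.0
```

Request:
{"op": "move_arm", "data": {
  "plan": [
    [1,-1,-0.5,0,0],
    [1,-1,-0.5,0,0],
    [1,-1,-0.5,0,0],
    [1,-1,-0.5,0,0],
    [1,-1,0,0,0],
    [1,-1,0,0,0],
    [1,0,0,0,0]
  ]
}}

```text
time_s: 2.92
eef_pos: [0.5729, 0.308, 0.2277]
eef_rot: [[-0.954, 0.299, -0.006], [0.299, 0.954, 0.01], [0.009, 0.008, -1.0]]
wrist_force: [-0.1, -0.7, -0.6]
opening: 1.001
```

```bash
python3 - <<'E'
from h import *
c=cam('wrist','w2');s=cam('scene','s2');t=cam('top','t2')
print(r.state()['eef_pos'],[ (np.round(d['rect']),d['score']) for d in r.recognise('wrist','kingpin_top')])
E
```

```text
[0.56935195 0.31114139 0.22791705] [(array([260., 118., 300., 156.]), 0.6)]
```

View pics/w2.png

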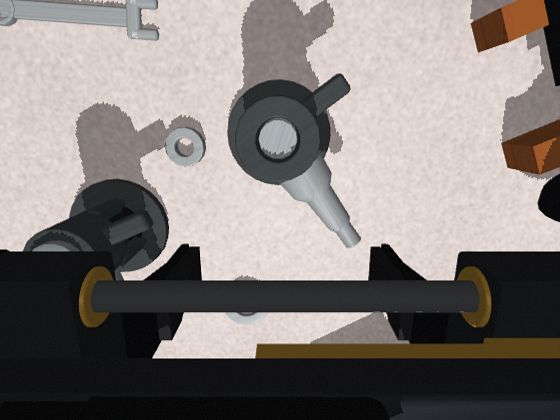

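Wrist picture: the plain pin at about (278,138) in its ring, which is centred near (279,132). No domed head, so this is the right knuckle. I fit both outlines.

```bash
python3 - <<'E'
from h import *
c=cam('wrist');im=cv2.cvtColor(np.array(c['pixels']),6)
crop=im[70:200,215:345]
cv2.imwrite('pics/w2z.png',cv2.resize(cv2.convertScaleAbs(crop,alpha=1.5),None,fx=4,fy=4,interpolation=2))
m=((im>110)*255).astype(np.uint8); m[:, :255]=0;m[:,303:]=0;m[:112]=0;m[165:]=0
n,l,st,ce=cv2.connectedComponentsWithStats(m)
i=1+np.argmax(st[1:,4]);print(st[i],ce[i])
print('pin',onz(c,*ce[i],.108),onz(c,*ce[i],.102));print(r.state()['eef_pos'],r.state()['eef_rot'])
s=cam('scene')
for z in(.11,.104):
  a=onz(c,*ce[i],z);print(proj(s,a))
for k in range(0,360,45):
    a=onz(c,279,132,.115)+.033*np.array([np.cos(np.radians(k)),np.sin(np.radians(k)),0]);print(np.round(proj(c,a)),end='')
E
```

```text
[ 256  127   38   35 1006] [274.99502982 143.2584493 ]
pin [0.51668383 0.32138486 0.108     ] [0.51703686 0.3211684  0.102     ]
[0.56904668 0.31124576 0.22823893] [[-0.95572384  0.2941693  -0.00750801]
 [ 0.29407221  0.9557101   0.01182102]
 [ 0.01065286  0.00908973 -0.99990194]]
[418.96073406 282.578074  ]
[418.09197263 285.15158763]
[291. 173.][317. 152.][320. 119.][300.  92.][266.  88.][240. 111.][238. 145.][260. 170.]
```

View pics/w2z.png

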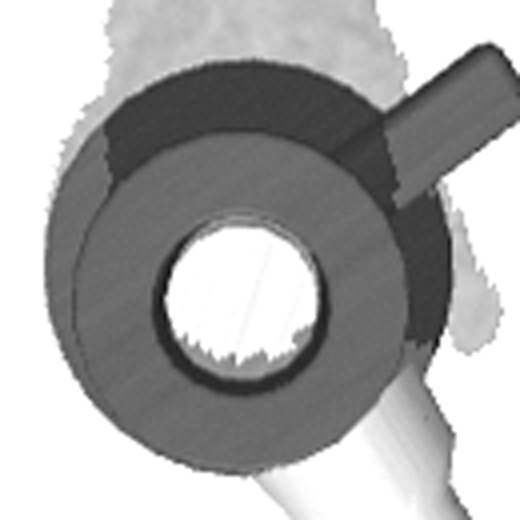

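```bash
python3 - <<'E'
from h import *
c=cam('wrist');s=cam('scene')
a=onz(c,275.1,145.3,.115);print(a,proj(s,a)); b=onz(c,275.6,145,.109);print(b,proj(s,b))
E
```

```text
[0.51790616 0.32097046 0.115     ] [418.83467273 280.73321325]
[0.5181893  0.32119382 0.109     ] [418.21986684 283.43485925]
```

Request:
{"op": "move_arm", "data": {
  "plan": [
    [1,-0.25,-1,0,0],
    [1,-0.25,-1,0,0],
    [1,-0.25,-1,0,0],
    [1,-0.25,-1,0,0],
    [1,-0.25,-1,0,0],
    [1,-0.25,-1,0,0],
    [1,-0.25,-1,0,0],
    [1,-0.25,-1,0,0]
  ]
}}

```text
time_s: 3.98
eef_pos: [0.5565, 0.1489, 0.2266]
eef_rot: [[-0.96, 0.281, -0.007], [0.281, 0.96, 0.016], [0.011, 0.013, -1.0]]
wrist_force: [0.3, 0.2, -0.4]
opening: 1.0
```

Request:
{"op": "move_arm", "data": {
  "plan": [
    [1,-0.25,-1,0,0],
    [1,-0.25,-1,0,0],
    [1,-0.25,-1,0,0],
    [1,-0.25,-1,0,0],
    [1,-0.25,-1,0,0],
    [1,-0.25,-1,0,0],
    [1,-0.25,-1,0,0],
    [1,-0.25,-1,0,0]
  ]
}}

```text
time_s: 4.65
eef_pos: [0.5475, -0.0207, 0.226]
eef_rot: [[-0.961, 0.276, -0.004], [0.276, 0.961, 0.019], [0.009, 0.018, -1.0]]
wrist_force: [0.5, -0.4, 0.1]
opening: 1.0
```

Request:
{"op": "move_arm", "data": {
  "plan": [
    [1,-0.3,-1,0,0],
    [1,-0.3,-1,0,0],
    [1,-0.3,-1,0,0],
    [1,-0.3,-1,0,0],
    [1,-0.3,-0.9,0,0],
    [1,-0.2,-0.6,0,0],
    [1,0,0,0,0]
  ]
}}

```text
time_s: 5.23
eef_pos: [0.548, -0.1436, 0.2257]
eef_rot: [[-0.961, 0.278, 0.0], [0.277, 0.961, 0.02], [0.005, 0.019, -1.0]]
wrist_force: [-1.3, -1.1, 0.4]
opening: 1.001
```

```bash
python3 - <<'E'
from h import *
c=cam('wrist','w3');s=cam('scene','s3')
print(r.state()['eef_pos'],r.state()['eef_rot'],r.state()['qpos'],[ (np.round(d['rect']),d['score']) for d in r.recognise('wrist','drift_grip')])
E
```

```text
[ 0.54839342 -0.14063308  0.2256247 ] [[-9.61442818e-01  2.75004832e-01  2.26058025e-04]
 [ 2.74947915e-01  9.61226445e-01  2.11509990e-02]
 [ 5.59933397e-03  2.03976303e-02 -9.99776267e-01]] [-10.57986616  12.15944338  24.48990786  94.27220384  -6.41037366
  74.99428313  89.15344098] [(array([240., 125., 302., 194.]), 0.6)]
```

View pics/w3.png

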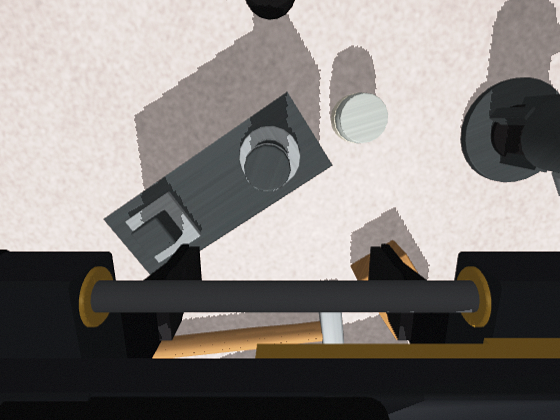

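Wrist picture: grip top near (268,168), guard disc around it near (270,153), chisel at (165,230). I zoom in to measure.

```bash
python3 - <<'E'
from h import *
im=cv2.imread('pics/w3.png')
cv2.imwrite('pics/w3z.png',cv2.resize(cv2.convertScaleAbs(im[110:210,220:320],alpha=2.2),None,fx=6,fy=6,interpolation=2))
im=cv2.imread('pics/scene0.png')
cv2.imwrite('pics/s0z.png',cv2.resize(cv2.convertScaleAbs(im[150:225,210:270],alpha=2.),None,fx=8,fy=8,interpolation=2))
E
```

```text
(no output)
```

View pics/w3z.png

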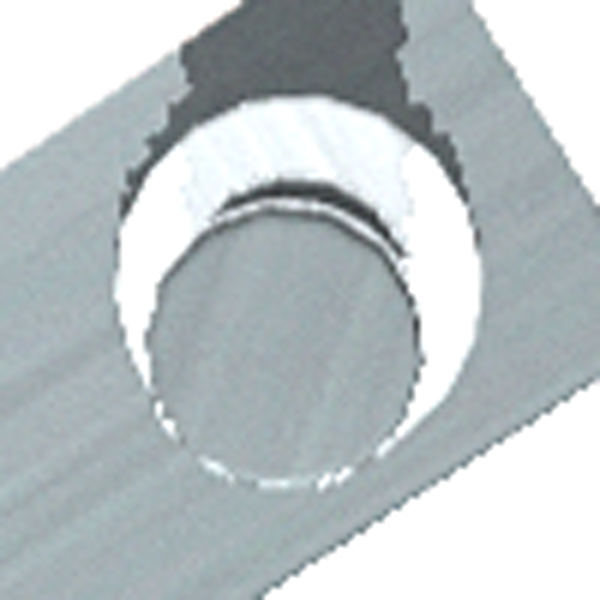

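View pics/s0z.png

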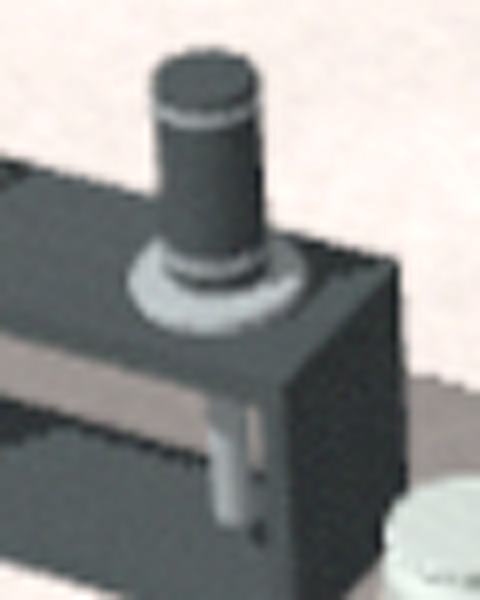

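```bash
python3 - <<'E'
from h import *
c=cam('wrist');s=cam('scene')
a=onz(c,267.25,167.7,.165);b=onz(c,270,156.5,.101)
print(a,b,proj(s,a),proj(s,b),'obs',(210+206/8,150+80/8),(210+217/8,150+280/8))
S=r.state();g=S['eef_pos']-.011*S['eef_rot'][:,2]
d=(a+b)/2;d[2]=.135;print(d,'grasp pt',g,'tool delta(units)',S['eef_rot'].T@(d-g)/.02)
E
```

```text
[ 0.50617975 -0.13703011  0.165     ] [ 0.5063309  -0.13653037  0.101     ] [236.11781927 158.01737751] [237.88309087 182.839772  ] obs (235.75, 160.0) (237.125, 185.0)
[ 0.50625532 -0.13678024  0.135     ] grasp pt [ 0.54873085 -0.13939039  0.23650829] tool delta(units) [ 2.0498066  -0.55786163  5.07684711]
```

Request:
{"op": "move_arm", "data": {
  "plan": [
    [1,0.7,-0.2,0,0],
    [1,0.7,-0.2,0,0],
    [1,0.6,-0.15,0,0],
    [1,0,0,0,0]
  ]
}}

```text
time_s: 5.82
eef_pos: [0.5067, -0.1338, 0.225]
eef_rot: [[-0.964, 0.265, -0.001], [0.265, 0.964, 0.022], [0.006, 0.021, -1.0]]
wrist_force: [-0.1, -0.1, -0.2]
opening: 0.998
```

```bash
cat > d.py <<'E'
from h import *
S=r.state();g=S['eef_pos']-.011*S['eef_rot'][:,2]
d=np.array([.5063,-.1368,.135]);print(g,S['eef_rot'][:,2],S['eef_rot'].T@(d-g)/.02)
E
python3 d.py
```

```text
[ 0.50674875 -0.13400558  0.23603253] [-5.55645578e-04  2.22219141e-02 -9.99752908e-01] [-0.04783006 -0.24813937  5.04728567]
```

Request:
{"op": "move_arm", "data": {
  "plan": [
    [1,0,-0.05,0.7,0],
    [1,0,-0.05,0.7,0],
    [1,0,-0.05,0.7,0],
    [1,0,-0.05,0.7,0],
    [1,0,-0.05,0.7,0],
    [1,0,0,0.7,0],
    [1,0,0,0.4,0],
    [1,0,0,0,0]
  ]
}}

```text
time_s: 6.48
eef_pos: [0.5112, -0.1283, 0.1313]
eef_rot: [[-0.967, 0.253, 0.006], [0.253, 0.967, 0.025], [-0.0, 0.026, -1.0]]
wrist_force: [0.1, 1.1, 0.0]
opening: 1.0
```

```bash
python3 d.py; python3 -c "
from h import *
cam('wrist','w4')"
```

```text
[ 0.51112135 -0.12857086  0.14226728] [ 0.00646248  0.02468263 -0.99967445] [ 0.12913937 -0.4681795   0.35153191]
```

View pics/w4.png

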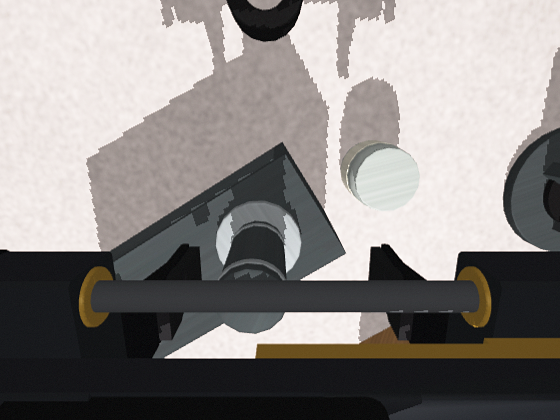

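Request:
{"op": "move_arm", "data": {
  "plan": [
    [1,0.07,-0.3,0.2,0],
    [1,0.06,-0.2,0.15,0],
    [1,0,0,0,0]
  ]
}}

```text
time_s: 6.78
eef_pos: [0.5076, -0.1375, 0.1261]
eef_rot: [[-0.968, 0.251, 0.01], [0.251, 0.968, 0.024], [-0.003, 0.026, -1.0]]
wrist_force: [-0.0, 0.7, -0.4]
opening: 1.0
```

```bash
python3 d.py; python3 -c "
from h import *
cam('wrist','w5')"
```

```text
[ 0.50752043 -0.13779694  0.13705325] [ 0.00968763  0.02440034 -0.99965533] [0.07192585 0.03022512 0.10325219]
```

View pics/w5.png

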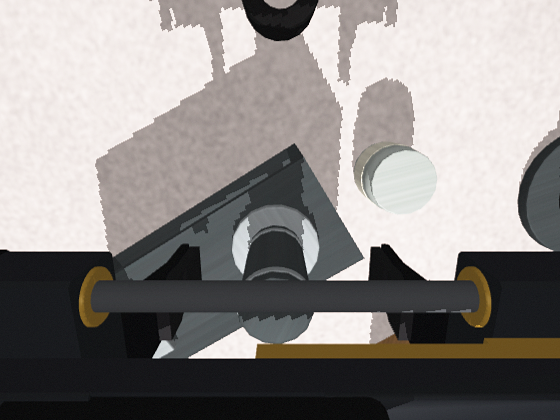

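Request:
{"op": "move_arm", "data": {
  "plan": [
    [1,0.05,-0.12,0.1,0],
    [-1,0,0,0,0],
    [-1,0,0,0,0],
    [-1,0,0,0,0],
    [-1,0,0,0,0],
    [-1,0,0,0,0],
    [-1,0,0,0,0],
    [-1,0,0,0,0]
  ],
  "newtons": 50
}}

```text
time_s: 7.5
eef_pos: [0.5071, -0.1398, 0.1257]
eef_rot: [[-0.968, 0.252, 0.013], [0.252, 0.967, 0.025], [-0.006, 0.027, -1.0]]
wrist_force: [-0.3, -0.3, -0.2]
opening: 0.551
```

```bash
python3 d.py; python3 -c "
from h import *
cam('wrist','w6');cam('scene','s6');S=r.state();print(S['opening'],S['wrist_force'],S['qpos'])"
```

```text
[ 0.50694532 -0.14003947  0.13672855] [ 0.01292181  0.02458326 -0.99961427] [0.07257203 0.14624245 0.08995886]
0.4656087043785325 [-0.03011632 -0.28759954 -1.01398934] [-10.00845106  11.56850197  23.95608797 107.52064075  -7.06016994
  61.67717452  92.25294553]
```

View pics/w6.png

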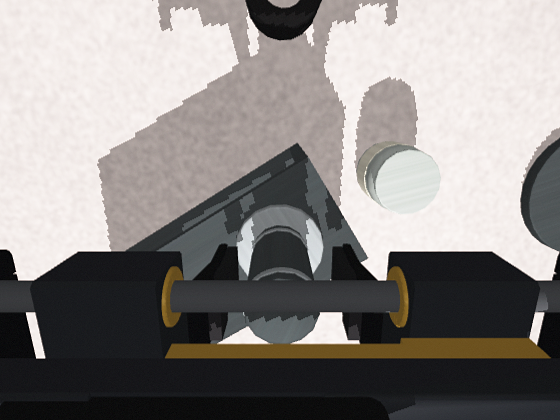

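Request:
{"op": "move_arm", "data": {
  "plan": [
    [-1,0,0,0,0],
    [-1,0,0,0,0],
    [-1,0,0,0,0],
    [-1,0,0,0,0],
    [-1,0,0,0,0]
  ]
}}

```text
time_s: 8.02
eef_pos: [0.5069, -0.1404, 0.1259]
eef_rot: [[-0.968, 0.252, 0.013], [0.252, 0.967, 0.024], [-0.006, 0.026, -1.0]]
wrist_force: [-0.4, -0.2, 1.2]
opening: 0.332
```

```bash
python3 d.py; python3 -c "
from h import *
cam('wrist','w7');S=r.state();print(S['opening'],S['wrist_force'])"
```

```text
[ 0.50677497 -0.14069373  0.13694349] [ 0.01272345  0.02385401 -0.99963448] [0.07271995 0.17978656 0.10148071]
0.33391208817872725 [-0.08870327  0.25657357  0.34999483]
```

View pics/w7.png

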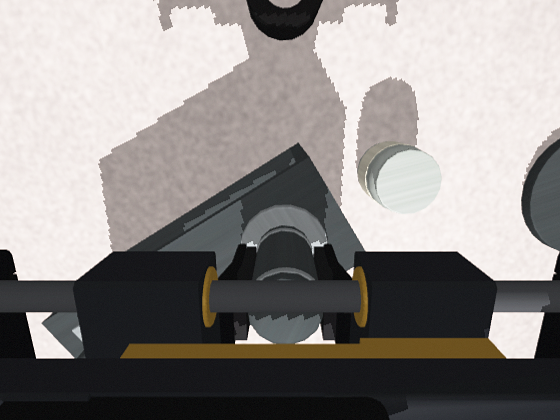

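Request:
{"op": "move_arm", "data": {
  "plan": [
    [-1,0,0,-0.5,0],
    [-1,0,0,-0.8,0],
    [-1,0,0,-0.8,0]
  ]
}}

```text
time_s: 8.32
eef_pos: [0.5034, -0.1404, 0.1658]
eef_rot: [[-0.968, 0.252, 0.004], [0.252, 0.967, 0.025], [0.002, 0.025, -1.0]]
wrist_force: [0.4, -0.2, -2.5]
opening: 0.335
```

Request:
{"op": "move_arm", "data": {
  "plan": [
    [-1,0,0,-0.8,0],
    [-1,0,0,-0.8,0]
  ]
}}

```text
time_s: 8.48
eef_pos: [0.5022, -0.1409, 0.1993]
eef_rot: [[-0.968, 0.252, 0.001], [0.252, 0.967, 0.025], [0.005, 0.025, -1.0]]
wrist_force: [0.5, -0.5, -4.1]
opening: 0.336
```

Request:
{"op": "move_arm", "data": {
  "plan": [
    [-1,0,0,-0.9,0],
    [-1,0,0,-0.9,0],
    [-1,0,0,-0.9,0],
    [-1,0,0,-0.7,0],
    [-1,0,0,-0.3,0],
    [-1,0,0,0,0]
  ]
}}

```text
time_s: 8.98
eef_pos: [0.5011, -0.1426, 0.2816]
eef_rot: [[-0.968, 0.252, 0.003], [0.252, 0.967, 0.026], [0.003, 0.026, -1.0]]
wrist_force: [0.7, -0.2, -4.5]
opening: 0.331
```

```bash
python3 -c "
from h import *
cam('wrist','w8');cam('scene','s8');S=r.state();print(S['opening'],S['eef_pos'],S['eef_rot'],S['wrist_force'])
s=cv2.imread('pics/s8.png');cv2.imwrite('pics/s8z.png',cv2.resize(s[80:230,150:290],None,fx=4,fy=4))"
```

```text
0.33746283718005865 [ 0.50061593 -0.1424509   0.27992095] [[-0.9676186   0.25241367  0.00125794]
 [ 0.25235967  0.96728155  0.02609586]
 [ 0.00537017  0.0255683  -0.99965865]] [ 0.31751169  0.40461891 -3.79178933]
```

View pics/s8z.png

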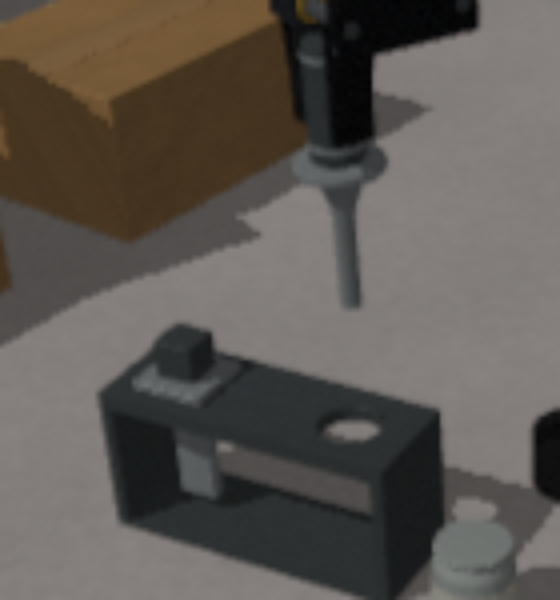

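Request:
{"op": "move_arm", "data": {
  "plan": [
    [-1,0.2,0.7,0,0],
    [-1,0.22,1,0,0],
    [-1,0.22,1,0,0],
    [-1,0.22,1,0,0],
    [-1,0.22,1,0,0],
    [-1,0.22,1,0,0],
    [-1,0.22,1,0,0],
    [-1,0.22,1,0,0]
  ]
}}

```text
time_s: 9.75
eef_pos: [0.5012, 0.0163, 0.2733]
eef_rot: [[-0.965, 0.263, -0.015], [0.262, 0.965, 0.023], [0.02, 0.018, -1.0]]
wrist_force: [-0.2, -0.4, -4.1]
opening: 0.336
```

Request:
{"op": "move_arm", "data": {
  "plan": [
    [-1,0.22,1,0,0],
    [-1,0.22,1,0,0],
    [-1,0.22,1,0,0],
    [-1,0.22,1,0,0],
    [-1,0.22,1,0,0],
    [-1,0.22,1,0,0],
    [-1,0.22,1,0,0],
    [-1,0.22,1,0,0]
  ]
}}

```text
time_s: 10.42
eef_pos: [0.5037, 0.1874, 0.2649]
eef_rot: [[-0.964, 0.263, -0.032], [0.262, 0.965, 0.017], [0.035, 0.008, -0.999]]
wrist_force: [-0.2, -0.6, -3.0]
opening: 0.333
```

```bash
cat > k.py <<'E'
from h import *
S=r.state();z=S['eef_rot'][:,2];g=S['eef_pos']-.011*z
tip=g+.122*z
d=np.array([.518,.321,.115]);print('tip',tip,z,S['eef_rot'].T@(d-tip)/.02,S['wrist_force'],S['opening'],S['time_s'])
E
python3 k.py
```

```text
tip [0.5001517  0.1892833  0.15396283] [-0.03191835  0.01729081 -0.99934091] [0.79794993 6.57252828 2.03224759] [-0.20911825 -0.56375535 -2.96448718] 0.33324382811090686 10.4167
```

Request:
{"op": "move_arm", "data": {
  "plan": [
    [-1,0.12,0.9,-0.03,0],
    [-1,0.12,0.9,-0.03,0],
    [-1,0.12,0.9,-0.03,0],
    [-1,0.12,0.9,-0.03,0],
    [-1,0.12,0.9,-0.03,0],
    [-1,0.12,0.8,-0.03,0],
    [-1,0.1,0.5,0,0],
    [-1,0,0,0,0]
  ]
}}

```text
time_s: 11.08
eef_pos: [0.5125, 0.3129, 0.2561]
eef_rot: [[-0.965, 0.256, -0.05], [0.256, 0.967, 0.009], [0.051, -0.004, -0.999]]
wrist_force: [0.1, -0.0, -4.3]
opening: 0.338
```

```bash
python3 k.py;python3 -c "
from h import *
c=cam('wrist','w9');s=cam('scene','s9')
S=r.state();z=S['eef_rot'][:,2];g=S['eef_pos']-.011*z
print(proj(s,g+.122*z),proj(s,g+.036*z),proj(s,[.518,.321,.109]))
s=cv2.imread('pics/s9.png');cv2.imwrite('pics/s9z.png',cv2.resize(s[200:350,350:490],None,fx=4,fy=4))"; python3 k.py
```

```text
tip [0.50692964 0.31387253 0.14528773] [-0.0502163   0.00877833 -0.99869979] [-0.51994269  0.49295995  1.48775004] [ 0.12542559 -0.04807991 -4.31069423] 0.33785054345313087 11.0833
[420.04503481 261.35434867] [428.47117412 221.32747643] [418.17315037 283.31786782]
tip [0.5075924  0.3112132  0.14566589] [-0.04966301  0.00786369 -0.99873507] [-0.45222915  0.61527598  1.50935955] [-0.29843339 -0.14446357 -3.48173825] 0.3361028546328894 11.1833
```

View pics/s9z.png

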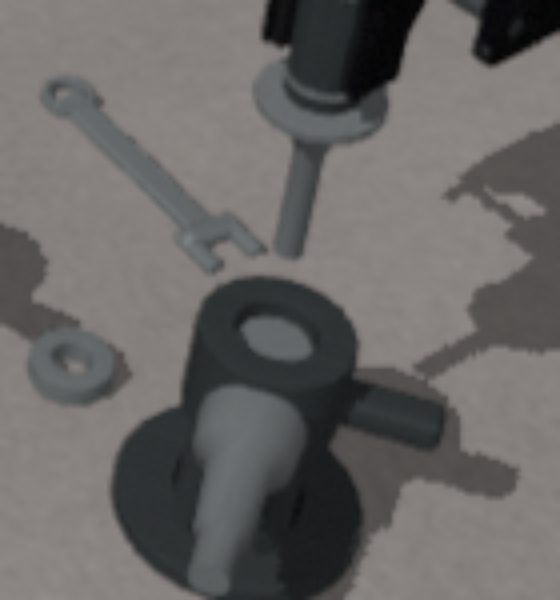

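View pics/w9.png

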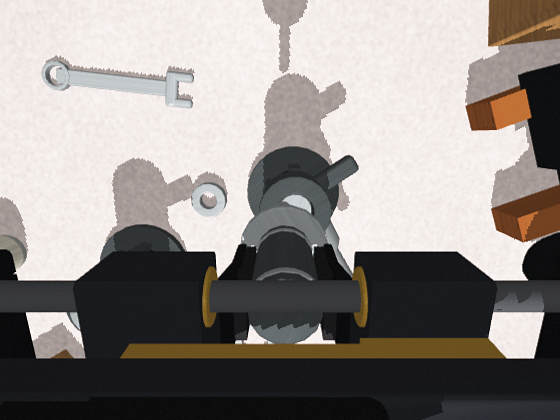

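Request:
{"op": "move_arm", "data": {
  "plan": [
    [-1,-0.2,0.3,0.1,0],
    [-1,-0.25,0.3,0.2,0],
    [-1,-0.1,0.1,0.2,0]
  ]
}}

```text
time_s: 11.43
eef_pos: [0.529, 0.3184, 0.2463]
eef_rot: [[-0.964, 0.262, -0.048], [0.262, 0.965, 0.008], [0.048, -0.005, -0.999]]
wrist_force: [-0.5, 1.0, -3.5]
opening: 0.335
```

```bash
python3 k.py;python3 -c "
from h import *
c=cam('wrist','w10');s=cam('scene','s10')
s=cv2.imread('pics/s10.png');cv2.imwrite('pics/s10z.png',cv2.resize(s[200:350,350:490],None,fx=4,fy=4))"; python3 k.py
```

```text
tip [0.52367702 0.31920055 0.13539868] [-0.04770831  0.00766001 -0.99883194] [0.2481697  0.01756778 1.03297376] [-0.52191943  0.98416895 -3.51928881] 0.3347468791755925 11.4333
tip [0.52285545 0.31869417 0.13457277] [-0.04930581  0.00651818 -0.99876246] [0.21597683 0.05406402 0.99014898] [ 0.11559467  0.25723927 -3.88489581] 0.33305811539659086 11.5333
```

View pics/s10z.png

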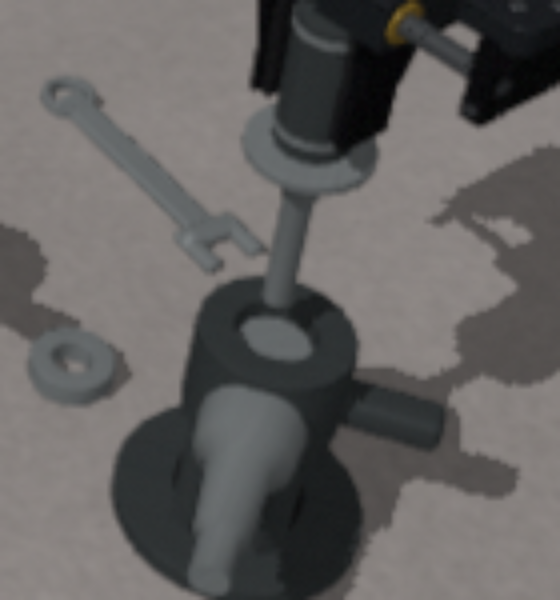

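Request:
{"op": "move_arm", "data": {
  "plan": [
    [-1,0.08,0.02,0.4,0],
    [-1,0.06,0.02,0.4,0],
    [-1,0,0,0.4,0],
    [-1,0,0,0.3,0]
  ]
}}

```text
time_s: 11.87
eef_pos: [0.5249, 0.3192, 0.2145]
eef_rot: [[-0.963, 0.264, -0.047], [0.264, 0.965, 0.008], [0.047, -0.005, -0.999]]
wrist_force: [0.3, -2.1, 7.4]
opening: 0.334
```

```bash
python3 k.py;python3 -c "
from h import *
s=cam('scene','s11')
s=cv2.imread('pics/s11.png');cv2.imwrite('pics/s11z.png',cv2.resize(s[200:350,350:490],None,fx=4,fy=4))"; python3 k.py
```

```text
tip [0.51966153 0.32001729 0.10364584] [-0.04711749  0.00777386 -0.9988591 ] [ 0.11996255  0.02267273 -0.56276421] [ 0.25040443 -2.13356507  7.4344304 ] 0.3341636509564255 11.8667
tip [0.51946979 0.31984235 0.10287497] [-0.04759166  0.00728484 -0.99884031] [ 0.11506179  0.03308997 -0.60162928] [ 0.59669042  0.26670117 -3.22914732] 0.3396521254007168 11.9167
```

View pics/s11z.png

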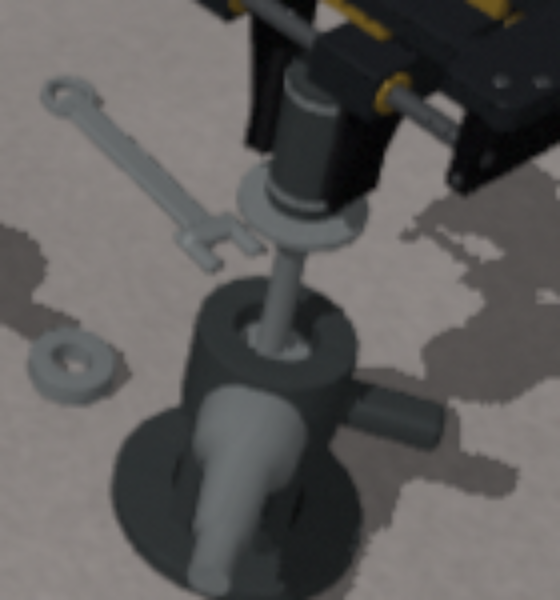

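The drift tip is on the pin end and contact is confirmed, with force changing by about 11 N. I push on.

Request:
{"op": "move_arm", "data": {
  "plan": [
    [-1,0.02,0,0.4,0],
    [-1,0.02,0,0.4,0],
    [-1,0.02,0,0.4,0],
    [-1,0,0,0.35,0]
  ]
}}

```text
time_s: 12.25
eef_pos: [0.5244, 0.319, 0.1877]
eef_rot: [[-0.963, 0.265, -0.04], [0.265, 0.964, 0.01], [0.041, -0.001, -0.999]]
wrist_force: [-3.4, -2.1, 6.8]
opening: 0.335
```

```bash
python3 k.py
```

```text
tip [0.51995929 0.32013526 0.07678516] [-0.040172    0.01023424 -0.99914037] [ 0.1850268   0.01422589 -1.90472153] [-3.3937561  -2.10061609  6.82091567] 0.3347027355285253 12.25
```

Request:
{"op": "move_arm", "data": {
  "plan": [
    [-1,0.03,0,0.35,0],
    [-1,0,0,0.3,0],
    [-1,0,0,0.3,0]
  ]
}}

```text
time_s: 12.5
eef_pos: [0.5281, 0.3179, 0.1792]
eef_rot: [[-0.963, 0.268, -0.027], [0.267, 0.963, 0.014], [0.03, 0.006, -1.0]]
wrist_force: [-3.4, -11.9, 46.2]
opening: 0.34
```

```bash
python3 k.py; python3 -c "
from h import *
s=cam('scene','s12')
S=r.state();z=S['eef_rot'][:,2];g=S['eef_pos']-.011*z
print('guard pred',proj(s,g+.036*z))
s=cv2.imread('pics/s12.png');cv2.imwrite('pics/s12z.png',cv2.resize(s[200:350,350:490],None,fx=4,fy=4))"
```

```text
tip [0.52510438 0.31948194 0.068238  ] [-0.02700822  0.01400469 -0.99953711] [ 0.43202445 -0.00731321 -2.32636094] [ -3.41100008 -11.89255647  46.19342191] 0.34012436103468585 12.5
guard pred [418.46222333 265.69363746]
```

View pics/s12z.png

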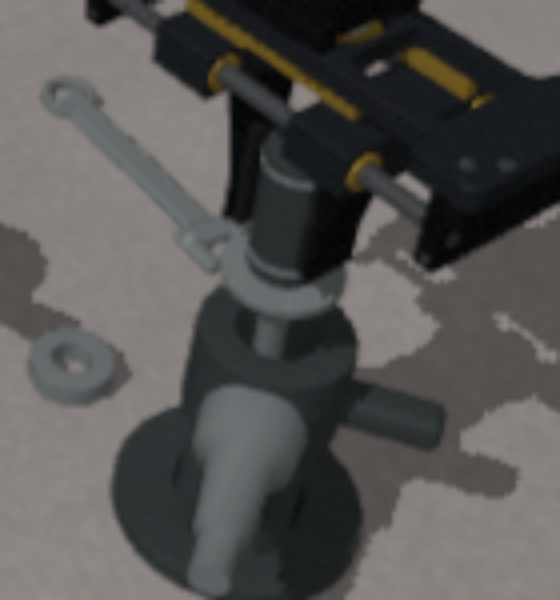

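Force jumped to 46 N, so the pin's lower head is on the pad, at full travel of about 40 mm. Lifting out.

Request:
{"op": "move_arm", "data": {
  "plan": [
    [-1,0,0,-0.3,0],
    [-1,0,0,-0.7,0],
    [-1,0,0,-0.8,0],
    [-1,0,0,-0.9,0]
  ]
}}

```text
time_s: 12.88
eef_pos: [0.5292, 0.3149, 0.2338]
eef_rot: [[-0.963, 0.27, -0.028], [0.269, 0.963, 0.012], [0.03, 0.004, -1.0]]
wrist_force: [-0.6, -0.2, -2.7]
opening: 0.338
```

```bash
python3 k.py; python3 -c "
from h import *
s=cam('scene','s13')
S=r.state();z=S['eef_rot'][:,2];g=S['eef_pos']-.011*z
print('guard pred',proj(s,g+.036*z),'tip',proj(s,g+.122*z))
s=cv2.imread('pics/s13.png');cv2.imwrite('pics/s13z.png',cv2.resize(s[200:350,350:490],None,fx=4,fy=4))"
```

```text
tip [0.52614013 0.31629197 0.12281226] [-0.02778101  0.01221189 -0.99953944] [0.44344917 0.11526664 0.40461502] [-0.55373521 -0.1989595  -2.69754083] 0.3375561314584825 12.8833
guard pred [423.59191663 237.67372829] tip [415.12039308 277.60976953]
```

View pics/s13z.png

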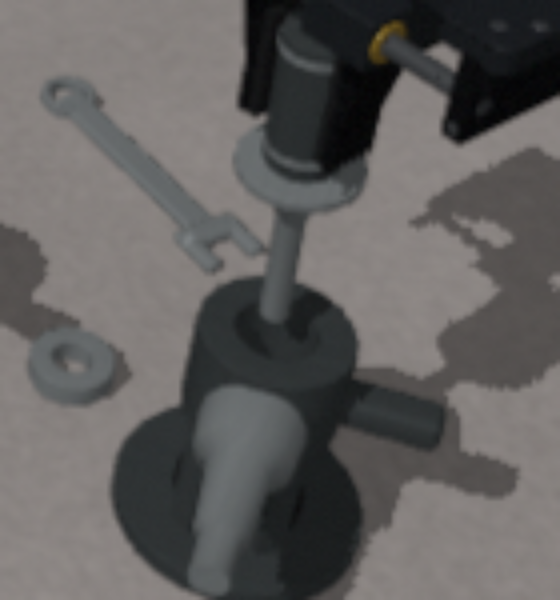

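Request:
{"op": "move_arm", "data": {
  "plan": [
    [-1,0,0,-0.9,0],
    [-1,0,0,-1,0],
    [-1,-0.1,-0.5,-0.7,0],
    [-1,-0.23,-1,-0.1,0],
    [-1,-0.23,-1,-0.05,0],
    [-1,-0.23,-1,-0.05,0],
    [-1,-0.23,-1,-0.05,0],
    [-1,-0.23,-1,-0.05,0]
  ]
}}

```text
time_s: 13.6
eef_pos: [0.5241, 0.2051, 0.2921]
eef_rot: [[-0.965, 0.259, -0.026], [0.259, 0.966, 0.018], [0.029, 0.011, -1.0]]
wrist_force: [0.2, -0.5, -3.1]
opening: 0.335
```

Request:
{"op": "move_arm", "data": {
  "plan": [
    [-1,-0.23,-1,-0.05,0],
    [-1,-0.23,-1,-0.05,0],
    [-1,-0.23,-1,-0.05,0],
    [-1,-0.23,-1,-0.05,0],
    [-1,-0.23,-1,-0.05,0],
    [-1,-0.23,-1,-0.05,0],
    [-1,-0.23,-1,-0.05,0],
    [-1,-0.23,-1,-0.05,0]
  ]
}}

```text
time_s: 14.27
eef_pos: [0.5158, 0.0337, 0.2913]
eef_rot: [[-0.966, 0.257, -0.029], [0.257, 0.966, 0.018], [0.033, 0.01, -0.999]]
wrist_force: [-0.4, -0.5, -3.8]
opening: 0.334
```

```bash
cat > q.py <<'E'
from h import *
S=r.state();z=S['eef_rot'][:,2];g=S['eef_pos']-.011*z
tip=g+.122*z
d=np.array([.5065,-.138,.12]);print('tip',tip,'g',g,z,'tip->hole units',S['eef_rot'].T@(d-tip)/.02,S['wrist_force'],S['opening'],S['time_s'])
E
python3 q.py
```

```text
tip [0.51255393 0.03567858 0.18035761] g [0.51607669 0.03345775 0.30228651] [-0.02887513  0.0182035  -0.99941726] tip->hole units [-2.03579962 -8.49981851  2.86678414] [-0.40952617 -0.48252031 -3.81014096] 0.33404427680130605 14.2667
```

Request:
{"op": "move_arm", "data": {
  "plan": [
    [-1,-0.24,-1,0,0],
    [-1,-0.24,-1,0,0],
    [-1,-0.24,-1,0,0],
    [-1,-0.24,-1,0,0],
    [-1,-0.24,-1,0,0],
    [-1,-0.24,-1,0,0],
    [-1,-0.24,-1,0,0],
    [-1,-0.2,-0.7,0,0]
  ]
}}

```text
time_s: 14.93
eef_pos: [0.51, -0.133, 0.283]
eef_rot: [[-0.966, 0.257, -0.03], [0.257, 0.966, 0.019], [0.034, 0.011, -0.999]]
wrist_force: [-0.1, -0.3, -3.4]
opening: 0.332
```

Request:
{"op": "move_arm", "data": {
  "plan": [
    [-1,0,0,0,0]
  ]
}}

```text
time_s: 15.02
eef_pos: [0.5093, -0.1365, 0.2823]
eef_rot: [[-0.965, 0.261, -0.03], [0.261, 0.965, 0.018], [0.034, 0.009, -0.999]]
wrist_force: [-0.3, -0.8, -3.7]
opening: 0.34
```

```bash
python3 q.py;python3 -c "
from h import *
s=cam('scene','s14');c=cam('wrist','w14')
S=r.state();z=S['eef_rot'][:,2];g=S['eef_pos']-.011*z
print('guard pred',proj(s,g+.036*z),'tip',proj(s,g+.122*z),'hole',proj(s,[.5063,-.137,.095]))
s=cv2.imread('pics/s14.png');cv2.imwrite('pics/s14z.png',cv2.resize(s[80:230,150:290],None,fx=4,fy=4))"
```

```text
tip [ 0.50594102 -0.13456219  0.17137804] g [ 0.50966117 -0.13673125  0.29330201] [-0.03049302  0.0177792  -0.99937684] tip->hole units [-0.15934507 -0.18223938  2.56339279] [-0.34097239 -0.8229651  -3.67118708] 0.33971317894238023 15.0167
guard pred [233.83731978 119.82153197] tip [237.7188945  156.36991041] hole [237.90158029 184.97984456]
```

View pics/s14z.png

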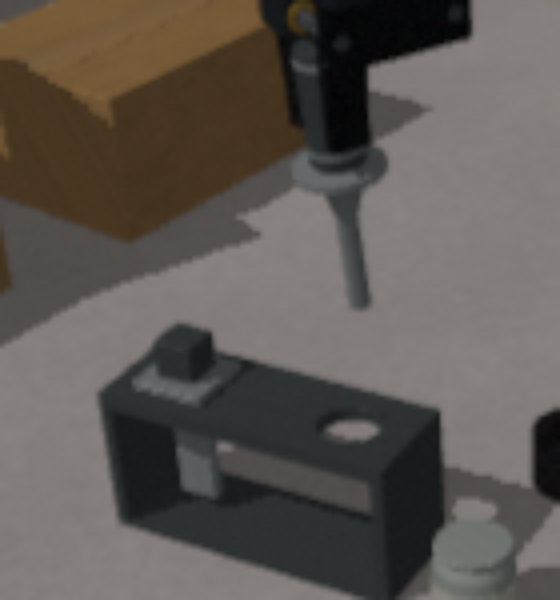

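View pics/w14.png

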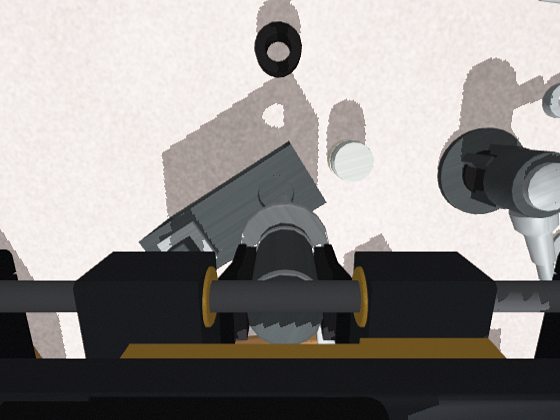

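Request:
{"op": "move_arm", "data": {
  "plan": [
    [-1,-0.2,-0.05,0.3,0],
    [-1,-0.15,-0.05,0.7,0],
    [-1,-0.05,0,0.8,0],
    [-1,0,0,0.7,0],
    [-1,0,0,0.3,0]
  ]
}}

```text
time_s: 15.53
eef_pos: [0.5182, -0.1302, 0.2231]
eef_rot: [[-0.968, 0.25, -0.027], [0.25, 0.968, 0.021], [0.032, 0.014, -0.999]]
wrist_force: [-1.1, 0.1, -3.7]
opening: 0.339
```

```bash
python3 q.py;python3 -c "
from h import *
s=cam('scene','s15');c=cam('wrist','w15')
s=cv2.imread('pics/s15.png');cv2.imwrite('pics/s15z.png',cv2.resize(s[100:225,190:290],None,fx=6,fy=6)[:,:800][:600*6//6])
"
```

```text
tip [ 0.5151671  -0.12789362  0.11217456] g [ 0.51848397 -0.13046332  0.23410239] [-0.02718752  0.02106311 -0.99940842] tip->hole units [ 0.30558198 -0.59231165 -0.38990212] [-1.11079117  0.11280567 -3.74097313] 0.3390059680276703 15.5333
```

View pics/s15z.png

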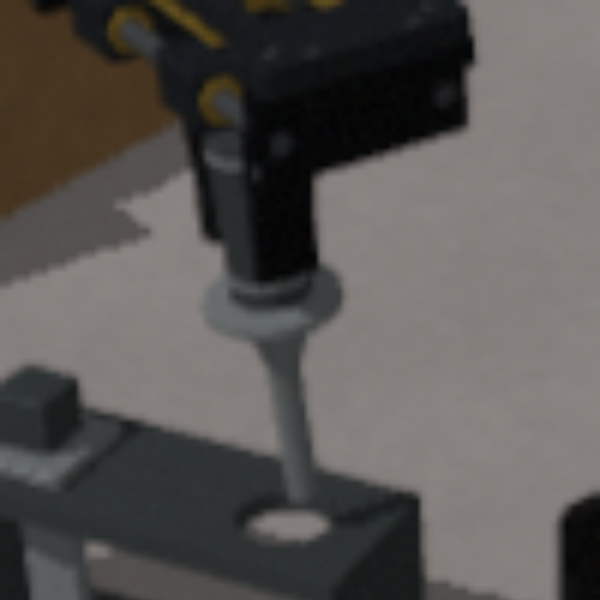

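Request:
{"op": "move_arm", "data": {
  "plan": [
    [-1,0.05,-0.25,0,0],
    [-1,0.05,-0.25,0,0],
    [-1,0,0,0,0]
  ]
}}

```text
time_s: 15.88
eef_pos: [0.5143, -0.1396, 0.2255]
eef_rot: [[-0.968, 0.248, -0.026], [0.248, 0.969, 0.021], [0.03, 0.014, -0.999]]
wrist_force: [-0.7, -0.6, -2.8]
opening: 0.335
```

```bash
python3 q.py;python3 -c "
from h import *
s=cam('scene','s16');c=cam('wrist','w16')
s=cv2.imread('pics/s16.png');cv2.imwrite('pics/s16z.png',cv2.resize(s[100:225,190:290],None,fx=6,fy=6)[150:])
"
```

```text
tip [ 0.51149778 -0.13725984  0.11454569] g [ 0.51461229 -0.13979654  0.23647954] [-0.02552878  0.02079268 -0.99945783] tip->hole units [ 0.24095578 -0.09413667 -0.26695785] [-0.73354442 -0.56765521 -2.84461304] 0.3353108893795734 15.8833
```

View pics/s16z.png

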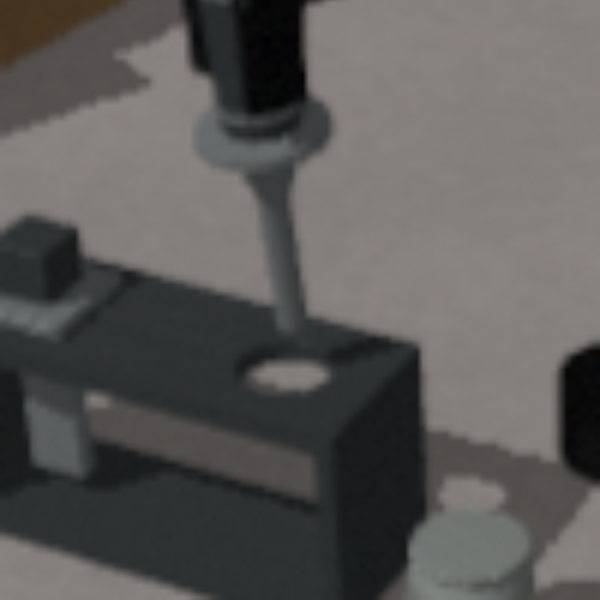

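View pics/w16.png

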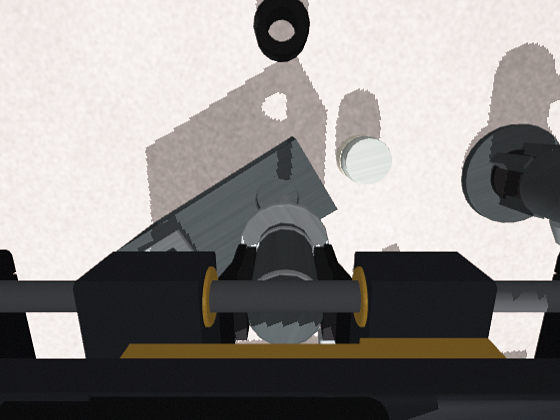

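Request:
{"op": "move_arm", "data": {
  "plan": [
    [-1,0.02,-0.06,0.4,0],
    [-1,0.03,-0.08,0.6,0],
    [-1,0.03,-0.08,0.6,0],
    [-1,0.03,-0.08,0.5,0]
  ]
}}

```text
time_s: 16.32
eef_pos: [0.5115, -0.1434, 0.1829]
eef_rot: [[-0.969, 0.247, -0.019], [0.247, 0.969, 0.021], [0.024, 0.016, -1.0]]
wrist_force: [0.1, -0.0, -3.0]
opening: 0.335
```

```bash
python3 q.py;python3 -c "
from h import *
s=cam('scene','s17');c=cam('wrist','w17')
s=cv2.imread('pics/s17.png');cv2.imwrite('pics/s17z.png',cv2.resize(s[100:225,190:290],None,fx=6,fy=6)[150:])
"
```

```text
tip [ 0.5093936  -0.1410212   0.07192994] g [ 0.51175933 -0.14359795  0.19387978] [-0.01939116  0.02112091 -0.99958886] tip->hole units [ 0.23518499  0.14820246 -2.39651863] [ 0.05219639 -0.03851169 -3.02666807] 0.33485174847060084 16.3167
```

View pics/s17z.png

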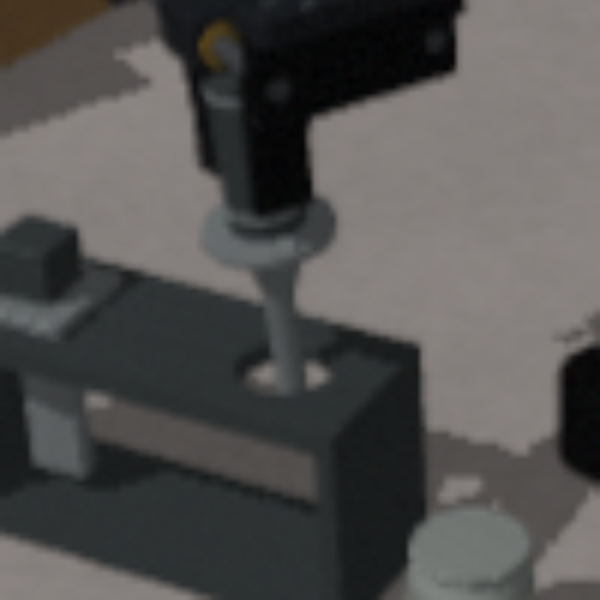

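View pics/w17.png

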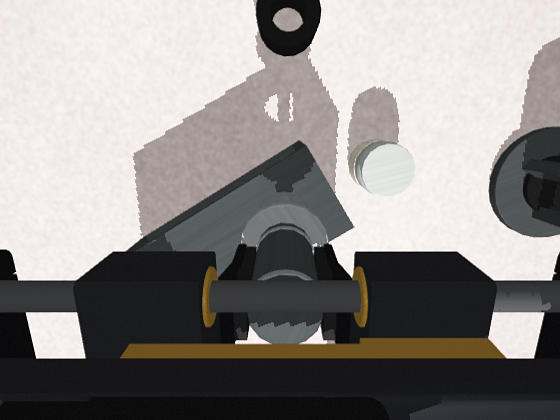

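Request:
{"op": "move_arm", "data": {
  "plan": [
    [-1,0.06,-0.02,0.6,0],
    [-1,0.06,-0.02,0.6,0],
    [-1,0.06,-0.02,0.6,0],
    [-1,0.04,0,0.3,0]
  ]
}}

```text
time_s: 16.75
eef_pos: [0.5058, -0.1427, 0.1392]
eef_rot: [[-0.969, 0.248, -0.02], [0.248, 0.969, 0.021], [0.025, 0.015, -1.0]]
wrist_force: [-0.6, 0.4, -2.9]
opening: 0.335
```

```bash
python3 q.py;python3 -c "
from h import *
s=cam('scene','s18')
s=cv2.imread('pics/s18.png');cv2.imwrite('pics/s18z.png',cv2.resize(s[100:225,190:290],None,fx=6,fy=6)[150:])
"
```

```text
tip [ 0.50352772 -0.140366    0.02821746] g [ 0.50598631 -0.1429316   0.1501657 ] [-0.02015235  0.02102946 -0.99957573] tip->hole units [-1.12466024e-03  2.22021055e-01 -4.58768695e+00] [-0.57345923  0.41398559 -2.89646047] 0.33513510462522733 16.75
```

View pics/s18z.png

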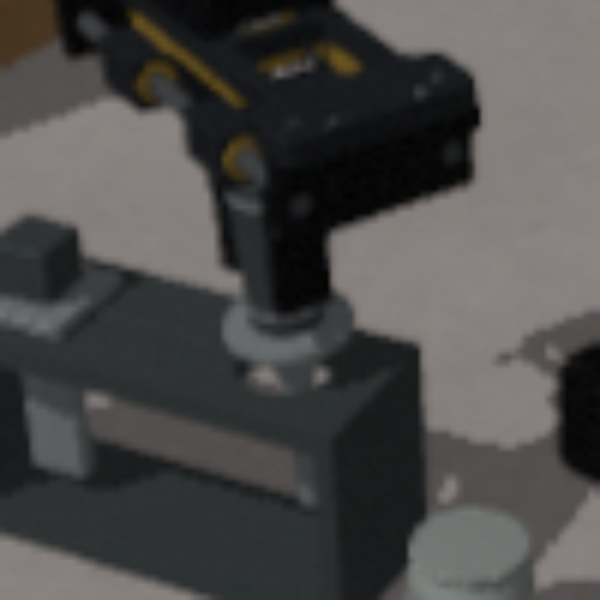

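Request:
{"op": "move_arm", "data": {
  "plan": [
    [-1,0,0.05,0.3,0],
    [-1,0,0.05,0.25,0],
    [-1,0,0.02,0.2,0]
  ]
}}

```text
time_s: 17.05
eef_pos: [0.5063, -0.1401, 0.1257]
eef_rot: [[-0.969, 0.248, -0.02], [0.248, 0.969, 0.021], [0.025, 0.016, -1.0]]
wrist_force: [-26.5, 3.6, 63.3]
opening: 0.338
```

```bash
python3 q.py;python3 -c "
from h import *
s=cam('scene','s19')
s=cv2.imread('pics/s19.png');cv2.imwrite('pics/s19z.png',cv2.resize(s[100:225,190:290],None,fx=6,fy=6)[150:])
"
```

```text
tip [ 0.50414142 -0.13775518  0.01470074] g [ 0.50656285 -0.14036021  0.13664889] [-0.01984778  0.02135271 -0.99957497] tip->hole units [ 0.01186276  0.10040223 -5.26532709] [-26.49228578   3.63898251  63.25428072] 0.33767928216921345 17.05
```

View pics/s19z.png

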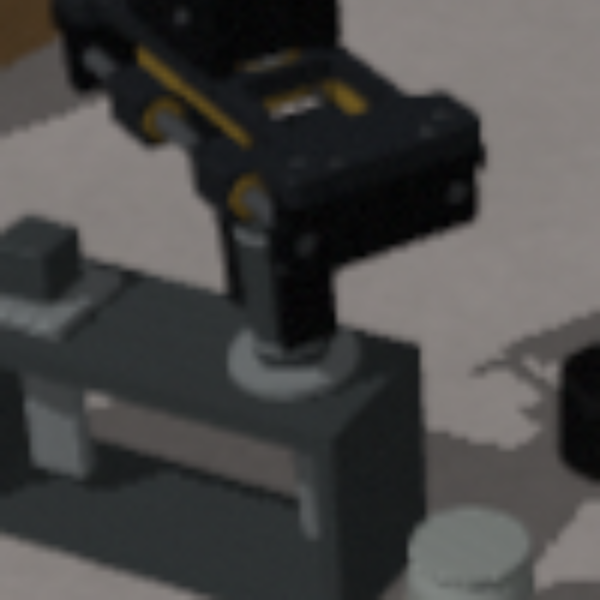

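Seated on the rack, with contact force up. I relax the push and then open.

Request:
{"op": "move_arm", "data": {
  "plan": [
    [-1,0,0,-0.05,0],
    [-1,0,0,0,0]
  ],
  "newtons": 10
}}

```text
time_s: 17.27
eef_pos: [0.5072, -0.1404, 0.1284]
eef_rot: [[-0.968, 0.248, -0.018], [0.248, 0.968, 0.022], [0.022, 0.017, -1.0]]
wrist_force: [-0.1, -0.1, -2.7]
opening: 0.34
```

Request:
{"op": "move_arm", "data": {
  "plan": [
    [0,0,0,0,0],
    [0,0,0,0,0],
    [0.3,0,0,0,0],
    [0.6,0,0,0,0],
    [1,0,0,0,0],
    [1,0,0,0,0],
    [1,0,0,0,0],
    [1,0,0,0,0]
  ]
}}

```text
time_s: 17.93
eef_pos: [0.5091, -0.1402, 0.1294]
eef_rot: [[-0.969, 0.248, -0.014], [0.247, 0.969, 0.021], [0.019, 0.017, -1.0]]
wrist_force: [0.5, 0.2, 0.8]
opening: 0.864
```

```bash
python3 q.py;python3 -c "
from h import *
s=cam('scene','s20');s=cam('wrist','w20')
s=cv2.imread('pics/s20.png');cv2.imwrite('pics/s20z.png',cv2.resize(s[100:225,190:290],None,fx=6,fy=6)[150:])
"
```

```text
tip [ 0.50757509 -0.13784812  0.01840628] g [ 0.5092539  -0.14042688  0.14036747] [-0.01376074  0.02113744 -0.99968187] tip->hole units [ 0.14450551  0.06604555 -5.07749102] [0.48341692 0.1967785  0.7640963 ] 0.8641857962890643 17.9333
```

View pics/w20.png

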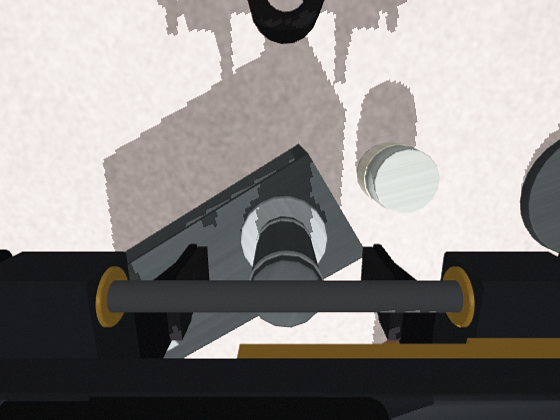

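View pics/s20z.png

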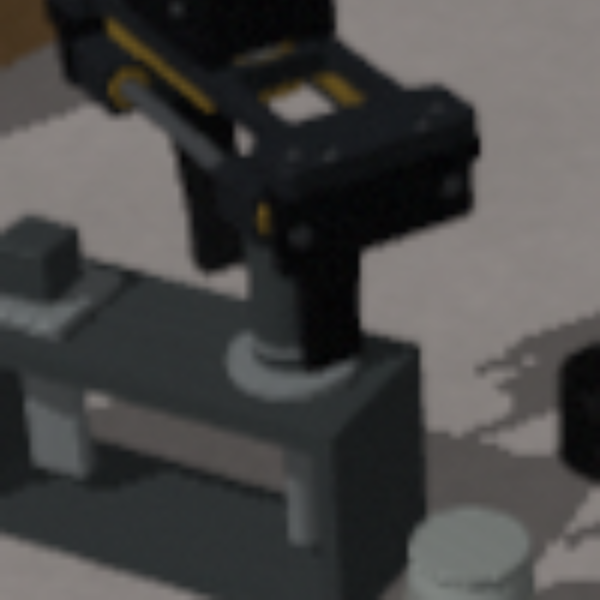

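The drift stands upright in its hole and both fingers are clear of it. I raise the gripper.

Request:
{"op": "move_arm", "data": {
  "plan": [
    [1,0,0,-0.4,0],
    [1,0,0,-0.8,0],
    [1,0,0,-1,0],
    [1,0,0,-1,0],
    [1,0,0,-1,0],
    [1,0,0,-1,0],
    [1,0,0,-0.5,0],
    [1,0,0,0,0]
  ]
}}

```text
time_s: 18.7
eef_pos: [0.5096, -0.143, 0.2511]
eef_rot: [[-0.968, 0.249, -0.015], [0.248, 0.968, 0.021], [0.02, 0.016, -1.0]]
wrist_force: [0.9, -0.0, -0.5]
opening: 1.002
```

Request:
{"op": "move_arm", "data": {
  "plan": [
    [1,-1,0,0,0],
    [1,-1,0,0,0],
    [1,-0.5,0,0,0],
    [1,0,0,0,0]
  ]
}}

```text
time_s: 19.03
eef_pos: [0.5592, -0.1556, 0.249]
eef_rot: [[-0.969, 0.248, -0.015], [0.248, 0.969, 0.022], [0.02, 0.018, -1.0]]
wrist_force: [0.8, 0.7, -0.2]
opening: 1.001
```

```bash
python3 -c "
from h import *
s=cam('scene','s21');w=cam('wrist','w21');t=cam('top','t21')
print(r.state()['eef_pos'],r.state()['wrist_force'])
for n in ['s21','w21']: pass
a=cv2.imread('pics/s21.png');b=cv2.imread('pics/s0.png') if 0 else cv2.imread('pics/scene0.png')
z=lambda i,y,x:cv2.resize(cv2.convertScaleAbs(i[y:y+75,x:x+100],alpha=1.5),None,fx=4,fy=4,interpolation=2)
cv2.imwrite('pics/f.png',np.vstack([np.hstack([z(b,150,170),z(a,150,170)]),np.hstack([z(b,265,370),z(a,265,370)])]))
"
```

```text
[ 0.55753891 -0.15542904  0.24943184] [ 0.07484096  0.00211209 -0.54506695]
```

View pics/f.png

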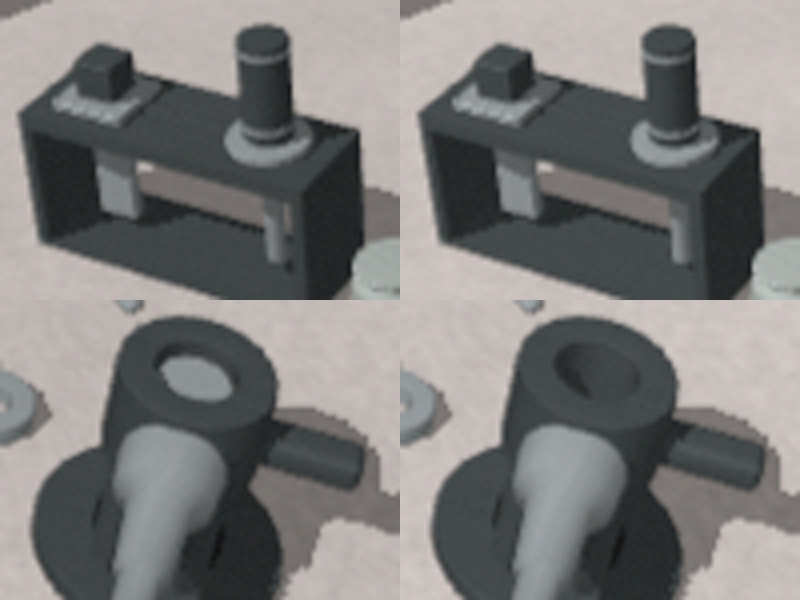

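View pics/w21.png

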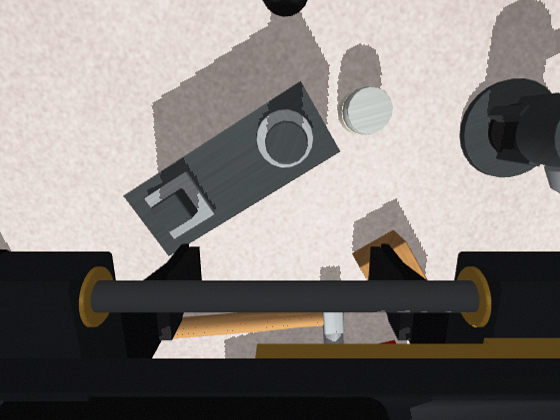

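Comparing before and after: the drift is upright in its own hole, only 1–2 px from where it stood (a few mm), and the pin has sunk deep in the bore.

```bash
python3 -c "
from h import *
print(r.job_done())"
```

```text
the job is handed in; nothing more can be done
None
```

I drove the plain-ended kingpin down with the round drift, put the drift back in its own rack hole, and handed the job in at about 19 s. The hand-in reports no verdict, so the results below come from my own measurements.

- **Pin depth:** I pushed until the wrist force jumped to 46 N, which I read as the pin's lower head meeting the rubber pad (about 40 mm). The tool position put the drift tip at about 0.068 m, against 0.110 m for an undriven pin top. The last picture shows the pin deep in the bore. I could not read the pin joint itself.
- **Drift:** it stands upright with its guard on the rack. In the scene picture it is 1–2 px from its starting place, a few mm against the 20 mm allowed.
- **Robot:** the gripper is open and clear above the rack, with no contact force.

**Off or inconsistent along the way:**
- The top and scene cameras disagreed by about 10 mm, so I used close wrist-camera views, which agreed with the scene camera to about 4 mm.
- The tool leaned up to about 3° while carrying the drift.
- The wrist force peaked at about 63 N vertical and 26 N sideways when the guard met the rack. That is under the 120 N limit, and I relaxed the push before opening.

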